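# Draw out a specimen tray with the tray hook

### The arm

A 6-joint arm with a two-finger parallel gripper is mounted at the origin on the work surface. World frame = base frame: x ahead of the robot, y to its left, z up, the work surface at z = 0. Lengths are in mm, angles in rad, forces in N, time in s.
With the tool pointing down it reaches from about 375 to 975 mm from the base axis. Payload 3.8 kg.
Tool frame: the origin (TCP) lies on the centre line of the jaws, within the pads' length; the fingertips stand r.nose_length ahead of it and the grasp point (between the pads) lies 2 mm behind it (r.nose_length is the distance from the TCP to the fingertips, in mm); z points along the fingers, y is the line along which they close (so a half turn about z gives the same grasp; the last joint's range is limited). The gripper opens to 85 mm and grips with 20 to 120 N. Pads are 22 mm wide; open, the fingers measure 114 mm over their backs; the gripper's body (76 mm by 85 mm) begins 54 mm behind the grasp point. The pads swing forward as they close: fully open they stand 13 mm farther back than shut.
Start: joints at [1.292, 0.264, 1.604, -0, 1.274, -0.037], TCP at [161.627, 655.359, 248.28] pointing down, gripper open.
Joint ranges: [-2.63, 2.63], [-0.94, 2.18], [0.31, 2.57], [-1.31, 4.45], [0, 2.66], [-2.55, 2.55]. Speed limits (rad/s): [2.57, 2.57, 3.14, 3.14, 3.14, 3.14].

### API

Orientations are given as [roll, pitch, yaw] about the fixed x, y, z axes, in that order (R = Rz(yaw) Ry(pitch) Rx(roll)).
In Python, from plant import sensors, imaging, job_done, r gives the robot as it stands.
- The arm moves only by the shell command python3 -m inch 'ROWS' [OPENING]. ROWS is JSON, a list of rows, each an object of numbers: "x", "y", "z": the shift along the tool's x, y, z scaled (see below); "rx", "ry", "rz": the turn, a rotation vector about the tool's x, y, z scaled (see below). In form: [{"x": .., "y": .., "z": .., "rx": .., "ry": .., "rz": ..}, ...]. A call has 1 to 20 rows; each row shifts and turns the commanded pose from where the row before left it, along the tool's axes as they then stand; what a row does not reach is not made up. The controller multiplies each number of a shift by 0.03 m and each number of a turn by 0.12 rad. A row lasts 1/12 s, in which the tool goes at most 41.7 mm and 7.16 degrees, less where a joint would pass 70% of its speed; a pose out of reach is approached as far as the arm can. A call with a number of a shift or a turn outside -1 to 1 is refused whole. A call with a gripper value outside its range is refused whole. OPENING is the opening, from 0 (shut) to 1 (fully open), set as the call begins (- or left out, the last holds). The fingers move at their own pace and stop on an object; the grip force is fixed at half the most. Time passes only in rows, so rows that do not move let the fingers close. It gives the time, the measured TCP pose, the force, the opening and the grip force at its end, in the units of the state.
- sensors.sense(): the state, without advancing time (a new reading comes with each control period).
- imaging.read_camera(name): name is "scene" or "top" or "wrist"; returns the picture (400x640x3 uint8, blue, green, red); there is no depth.
- imaging.get_calibration(name): a dict with "intrinsics" (3x3 intrinsics, pixels), "k1" (the pictures are not rectified: a ray, as slopes to the right and down, at radius r is drawn at 1 + k1 r^2 times it, then the intrinsics apply), "camera_from_world" (4x4, takes a point from world to camera coordinates). Camera axes: x right, y up, looking along -z (the intrinsics and any distortion apply to the point x, -y, -z); pixel columns grow to the right and rows downward; lengths in mm; the calibration is good to about 2 mm. A picture is of the moment at which its call begins: read the wrist's pose just before it. get_calibration takes no time and is no camera call; for the wrist camera it gives the pose at the moment of the call.
- job_done(): hands the job in; it is judged then, once.
The state is a dict: "time_s": time; "joints": joint angles; "joint_vel": joint speeds; "joint_efforts": joint torques, N m; "tool_pos": TCP position; "tool_rot": TCP orientation; "wrist_force": force on the tool from outside, world axes, zero at the start; "wrist_torque": the same for the moment, N m; "finger_gap": finger opening in mm; "grip_force": force on a finger pad.
Only numpy, scipy, OpenCV 4.12 (cv2) and the standard library are available. Lean on these libraries where they do the work, as an engineer would, in place of code of your own. Each camera call takes 0.05 s, during which the arm holds its last target. There are 200 camera calls.

### The job

Take the orange-handled hook from its rest, lower its tip into the finger hole of the cabinet's upper tray and draw the tray out gently until it is firmly up against its stop, without straining it. Then unhook, leave the tray out and lay the hook back in its rest as it was. Only the hook may touch the cabinet and its tray, the two jars in it must stay standing, and the other things on the bench stay where they are.

Things in the scene. Friction and masses are not known exactly. Their poses are not given: they have to be found in the camera images.
- hook: tray hook, loose, about 140 g. Origin: centre of its orange handle, a bar 110 (x) by 18 (y) by 20 (z) mm, gripped there across y. From the handle's +x end an 8 mm steel rod runs on along the centre line to x = 95 mm, then bends straight down (-z). Lies in the rest with +z up, origin 50 mm above the bench, +x roughly away from the robot
- hook_tip (a point): lowest point of the hook's down-turned tip: at (95, 0, -30) mm in the hook's frame. The tip is a round rod 8 mm thick with a round end
- rest: grey rest, fixed, origin on the bench under it. Base 160 x 60 x 6 mm; two supports 12 mm long in x: at x = -45 mm, floor 40 mm high, under the handle; at x = +75 mm, floor 46 mm high, under the rod. Their notches run along x, flare upwards, with about 3 mm play each side. The hook's place: origin at (0, 0, 50) mm (starts up to 6 mm off in x), same axes. Handle free from x = -39 to +55 mm
- cabinet: white specimen cabinet with a clear top, fixed on the bench, 200 (x) by 170 (y) by 120 (z) mm, origin at the centre of its underside, front towards -x. Two bays with blue-fronted trays, one above the other; the lower one is fixed and not to be used
- tray: upper tray, blue front 150 mm wide, 56 mm high; axes as the cabinet's. Slides only along the cabinet's x, about 2 N friction, stays where left; starts 0 to 40 mm ajar. The rigid stop is worn: it meets it with the hole 211 to 231 mm in front (-x) of the cabinet's origin, different each time, unseen, to be felt. A pull of 6 to 15 N against it is firm; over 22 N from the hook strains it
- tray_hole (a point): centre of the finger hole at the upper face (84 mm above the bench) of the aluminium lip on the tray's front; lip 36 (x) by 50 by 6 mm thick. Round hole, 18 mm across, straight through, 50 mm of open space below. Starts 126 to 166 mm in front (-x) of the cabinet's origin, always 18 mm in front of the blue front. Axes as the cabinet's
- jar_a: small specimen jar with white cap, 36 mm across and about 36 mm high, standing loose in the upper tray; origin at its underside
- jar_b: the same with yellow cap
- balance: white lab balance with round steel pan, 250 (x) by 190 (y) by 74 mm high, fixed; origin at the centre of its underside
- wash_bottle: white wash bottle, 64 mm across, 145 mm high to the top of its red cap, loose; thin red spout up to 175 mm; origin at its underside
- paper_cup: white cup, 74 mm across the rim, 85 mm high, loose; origin at its underside
There are look-alikes about, which are no part of the job. What is meant by the hook is not green, and is the larger of those in its own colour. What is shaped like the rest but black or green is not meant.

How it is judged:
By the outcome, as a careful person would: the job done as asked, in the order asked, and still so for the second after the job is handed in, with the robot touching nothing.
It also fails if it takes over 64 s, if anything falls off the work surface, if the arm or the gripper's body presses on something with over 40 N, if the wrist force passes 120 N, or if a joint passes its speed limit or range.

## Working session

There is one attempt and no reset: what is moved stays moved. The work goes in short steps, Python scripts to look and compute and a shell command to move; the robot and the scene stay as the last step left them, time stands still between calls to the robot, and variables do not carry over. Pictures are saved under pics/ and viewed, at most 10 in all, crops included, and the job is handed in when it is done.

```bash
ls; mkdir -p pics
python3 - <<'E'
from plant import sensors, imaging, r
import cv2
print(sensors.sense(), r.nose_length)
for n in("scene","top"):
    cv2.imwrite(f"pics/{n}0.png",imaging.read_camera(n))
    c=imaging.get_calibration(n);print(c)
E
```

```text
pics
{'time_s': 0.0, 'joints': array([ 1.29210849e+00,  2.64778293e-01,  1.60536440e+00, -1.83084512e-05,
        1.27371588e+00, -3.69057207e-02]), 'joint_vel': array([-0.00114785, -0.00091816,  0.00109468, -0.00010839,  0.00180428,
       -0.00045138]), 'joint_efforts': array([-6.22016560e-04, -5.15111804e+01, -3.67319584e+01, -1.05960100e-04,
        1.28351228e-02, -9.16324616e-08]), 'tool_pos': array([161.43766255, 654.69596226, 246.95024012]), 'tool_rot': array([-3.13932763e+00, -6.61240480e-05,  2.89981584e+00]), 'wrist_force': array([-0.07156663, -0.26154666,  0.1770342 ]), 'wrist_torque': array([-0.08045203,  0.0203736 , -0.00035967]), 'grip_force': 0.0, 'finger_gap': 85.27422049737798} 17.0
{'intrinsics': array([[499.0571708 ,   0.        , 324.42183476],
       [  0.        , 499.0571708 , 194.41447119],
       [  0.        ,   0.        ,   1.        ]]), 'k1': -0.01562907183003895, 'camera_from_world': array([[ 3.85236135e-01,  9.22797382e-01, -6.17348896e-03,
        -2.09353827e+02],
       [-6.80055640e-01,  2.88409197e-01,  6.74050785e-01,
         2.78951427e+02],
       [ 6.23792791e-01, -2.55470404e-01,  7.38659209e-01,
        -1.73374888e+03],
       [ 0.00000000e+00,  0.00000000e+00,  0.00000000e+00,
         1.00000000e+00]])}
{'intrinsics': array([[384.62049815,   0.        , 313.50407715],
       [  0.        , 384.62049815, 200.26953872],
       [  0.        ,   0.        ,   1.        ]]), 'k1': -0.09561665285504338, 'camera_from_world': array([[-2.78003641e-02, -9.99173987e-01, -2.96392196e-02,
         4.69020744e+01],
       [ 9.89487209e-01, -3.17163886e-02,  1.41099728e-01,
        -4.93782873e+02],
       [-1.41923227e-01, -2.54050049e-02,  9.89551607e-01,
        -1.33036438e+03],
       [ 0.00000000e+00,  0.00000000e+00,  0.00000000e+00,
         1.00000000e+00]])}
```

View pics/scene0.png

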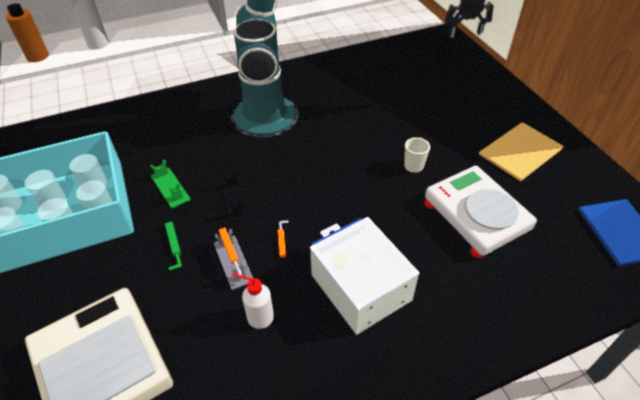

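View pics/top0.png

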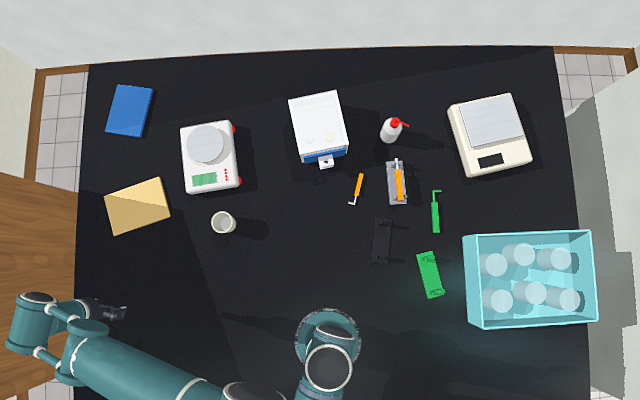

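The scene view shows the orange hook on its grey rest at (232,255) and the white cabinet at (363,270) with its lip at (330,232). In the top view the hook is at (398,180), the lip at (326,162), the wash bottle at (392,130), and a smaller orange look-alike at (356,188). I'll enlarge the top view next.

```bash
cat > h.py <<'E'
import numpy as np, cv2
from plant import imaging
def ray(c,u,v):
    K=c["intrinsics"];d=np.array([c["k1"],0,0,0,0.])
    # small-radius model: x*(1+k1 r^2)
    p=cv2.undistortPoints(np.array([[[u,v]]],float),K,d)[0,0]
    T=c["camera_from_world"];R=T[:3,:3];o=-R.T@T[:3,3]
    return o,R.T@np.array([p[0],-p[1],-1.])
def at(c,u,v,z):
    o,d=ray(c,u,v);return o+d*(z-o[2])/d[2]
def proj(c,P):
    T=c["camera_from_world"];q=T[:3,:3]@np.array(P,float)+T[:3,3]
    x=np.array([q[0],-q[1]])/-q[2];x=x*(1+c["k1"]*(x@x));K=c["intrinsics"]
    return K[:2,:2]@x+K[:2,2]
def crop(img,u0,v0,w,h,s,fn):
    cv2.imwrite(fn,cv2.resize(img[v0:v0+h,u0:u0+w],None,fx=s,fy=s,interpolation=cv2.INTER_CUBIC))
E
python3 - <<'E'
import cv2
from h import *
crop(cv2.imread("pics/top0.png"),280,85,140,125,5.6 if 0 else 4.8,"pics/c1.png")
a=cv2.imread("pics/scene0.png")
crop(a,205,205,220,130,3.6,"pics/c2.png")
E
```

```text
(no output)
```

View pics/c1.png

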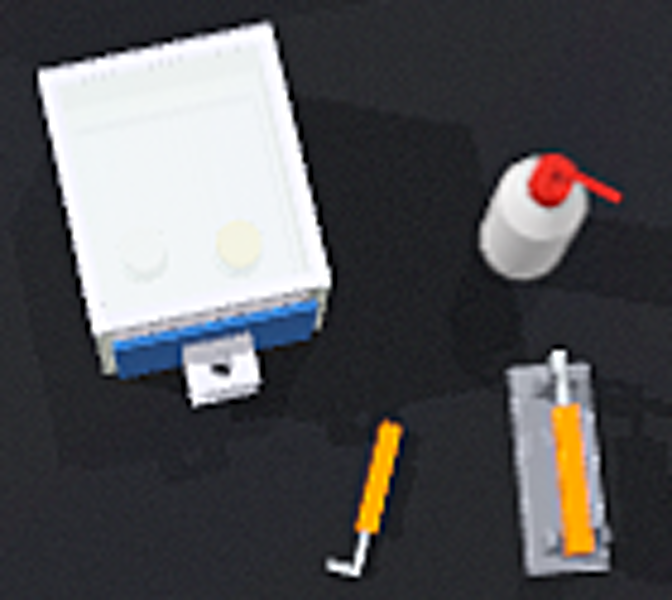

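View pics/c2.png

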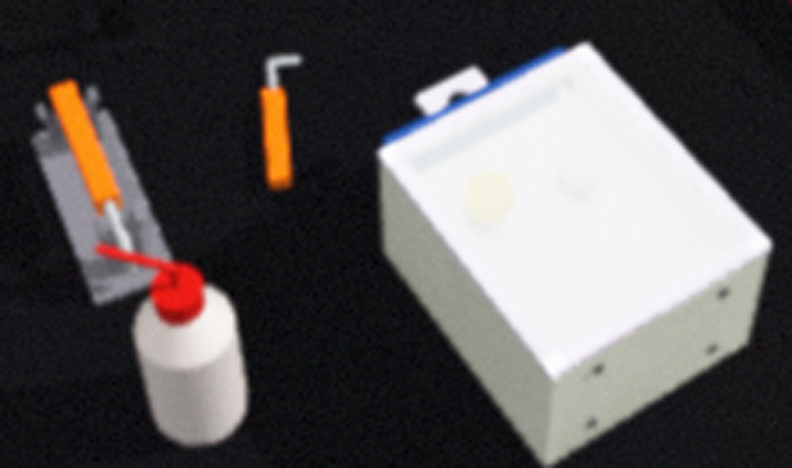

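The enlarged top crop shows cabinet top corners at (40,72), (270,24), (328,284) and (100,334), and the hole at (221,369). The orange handle's top corners are (553,405), (580,403), (595,552) and (565,556), with the grey base around it. The scene crop shows the hook with its rod pointing toward the wash bottle and the hole at (458,100).

Run:
```python
from h import *
np.set_printoptions(precision=1,suppress=True)
t=imaging.get_calibration("top");s=imaging.get_calibration("scene")
T=lambda x,y,z:at(t,(x+.5)/4.8-.5+280,(y+.5)/4.8-.5+85,z)
S=lambda x,y,z:at(s,(x+.5)/3.6-.5+205,(y+.5)/3.6-.5+205,z)
c=[T(*p,120) for p in((40,72),(270,24),(328,284),(100,334))];print("cab",c,np.mean(c,0))
bl,br,fr,fl=c
d=(bl-fl)+(br-fr);print("yaw",np.degrees(np.arctan2(d[1],d[0])), np.degrees(np.arctan2(*( (bl-br)+(fl-fr))[:2]*[-1,1])))
c2=[S(*p,120) for p in((586,44),(770,243),(552,374),(381,151))];print("cab scene",c2,np.mean(c2,0))
d=c2[1]-c2[0]+c2[2]-c2[3];print("yaw",np.degrees(np.arctan2(d[1],d[0])))
print("hole",T(221,369,84),S(458,100,84))
hh=[T(*p,60) for p in((553,405),(580,403),(595,552),(565,556))];print("handle",hh,np.mean(hh,0))
d=hh[0]+hh[1]-hh[2]-hh[3];print(np.degrees(np.arctan2(d[1],d[0])))
b=[T(*p,6) for p in((508,368),(590,365),(608,570),(528,574))];print("base",b,np.mean(b,0))
d=b[0]+b[1]-b[2]-b[3];print(np.degrees(np.arctan2(d[1],d[0])))
print("scene handle ends", S(62,86,60),S(108,205,60))
print("bottle cap",T(555,182,145),S(178,278,145), "spout tip",T(618,198,175),S(98,248,175))
```

```text
cab [array([840.7, 109.3, 120. ]), array([871.1, -59.1, 120. ]), array([673.2, -92.6, 120. ]), array([642.4,  69.9, 120. ])] [756.9   6.9 120. ]
yaw 10.428311513809605 10.48901341924459
cab scene [array([645. ,  76.3, 120. ]), array([840.2, 112.1, 120. ]), array([871. , -56.7, 120. ]), array([675.3, -90.6, 120. ])] [757.9  10.3 120. ]
yaw 10.115279144094034
hole [622.8 -15.1  84. ] [629.9 -14.9  84. ]
handle [array([ 593.6, -258.1,   60. ]), array([ 594.5, -278.1,   60. ]), array([ 483.8, -282.2,   60. ]), array([ 481.5, -260.2,   60. ])] [ 538.4 -269.7   60. ]
1.5965742616084109
base [array([ 635.6, -235.7,    6. ]), array([ 636. , -298.9,    6. ]), array([ 477.2, -302.6,    6. ]), array([ 476.1, -242. ,    6. ])] [ 556.2 -269.8    6. ]
1.7830746557762351
scene handle ends [ 487.7 -269.7   60. ] [ 602.9 -267.3   60. ]
bottle cap [ 734.9 -253.3  145. ] [ 734.  -247.6  145. ] spout tip [ 711.7 -289.8  175. ] [ 714.5 -288.5  175. ]
```

```bash
python3 -m inch '[{"x":-1,"y":-0.9},{"x":-1,"y":-0.9},{"x":-1,"y":-0.9},{"x":-1,"y":-0.9},{"x":-1,"y":-0.9},{"x":-1,"y":-0.9},{"x":-1,"y":-0.9},{"x":-1,"y":-0.9},{"x":-1,"y":-0.9},{"x":-1,"y":-0.9},{"x":-0.7,"y":-0.9},{"x":-0.7,"y":-0.9},{"x":-0.7,"y":-0.9},{"x":-0.7,"y":-0.9},{"x":-0.7,"y":-0.9}]' && python3 -m inch '[{"x":-0.7,"y":-0.9},{"x":-0.7,"y":-0.9},{"x":-0.7,"y":-0.9},{"x":-0.7,"y":-0.9},{"x":-0.7,"y":-0.9},{"x":-0.27,"y":-0.9},{"x":-0.27,"y":-0.9},{"x":-0.27,"y":-0.9},{"x":-0.27,"y":-0.9},{"x":-0.27,"y":-0.9},{"x":-0.27,"y":-0.9},{"x":-0.27,"y":-0.9},{"x":-0.27,"y":-0.9},{"x":-0.27,"y":-0.9},{"x":-0.27,"y":-0.9},{"rz":-0.75},{"rz":-0.75},{"rz":-0.75},{},{}]'
python3 - <<'E'
from h import *
w=imaging.get_calibration("wrist");cv2.imwrite("pics/w1.png",imaging.read_camera("wrist"))
import pickle;pickle.dump(w,open("w1.pkl","wb"));print(w)
E
```

```text
{'intrinsics': array([[279.50247067,   0.        , 320.86424615],
       [  0.        , 279.50247067, 198.96455117],
       [  0.        ,   0.        ,   1.        ]]), 'k1': -0.039879153482086156, 'camera_from_world': array([[ 2.40012988e-01,  9.70768663e-01, -1.40294634e-03,
        -6.72923484e+02],
       [-9.30331728e-01,  2.29602106e-01, -2.85947108e-01,
         3.66394500e+01],
       [-2.77266372e-01,  6.99362252e-02,  9.58244376e-01,
        -3.79504493e+02],
       [ 0.00000000e+00,  0.00000000e+00,  0.00000000e+00,
         1.00000000e+00]])}invalid input at $[0]: expected keys x, y, z, rx, ry, rz
```

View pics/w1.png

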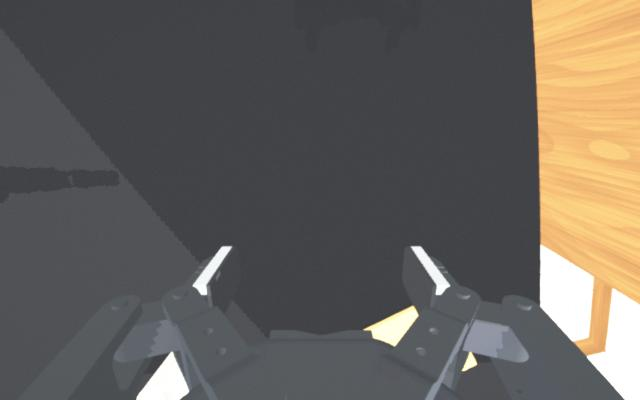

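The wrist picture only shows the bare bench from the start pose, because the move was refused: every row needs all six keys. I'll retype it.

```bash
python3 -m inch '[{"x":-1,"y":-0.9,"z":0,"rx":0,"ry":0,"rz":0},{"x":-1,"y":-0.9,"z":0,"rx":0,"ry":0,"rz":0},{"x":-1,"y":-0.9,"z":0,"rx":0,"ry":0,"rz":0},{"x":-1,"y":-0.9,"z":0,"rx":0,"ry":0,"rz":0},{"x":-1,"y":-0.9,"z":0,"rx":0,"ry":0,"rz":0},{"x":-1,"y":-0.9,"z":0,"rx":0,"ry":0,"rz":0},{"x":-1,"y":-0.9,"z":0,"rx":0,"ry":0,"rz":0},{"x":-1,"y":-0.9,"z":0,"rx":0,"ry":0,"rz":0},{"x":-1,"y":-0.9,"z":0,"rx":0,"ry":0,"rz":0},{"x":-1,"y":-0.9,"z":0,"rx":0,"ry":0,"rz":0},{"x":-0.8,"y":-0.9,"z":0,"rx":0,"ry":0,"rz":0},{"x":-0.8,"y":-0.9,"z":0,"rx":0,"ry":0,"rz":0},{"x":-0.8,"y":-0.9,"z":0,"rx":0,"ry":0,"rz":0},{"x":-0.8,"y":-0.9,"z":0,"rx":0,"ry":0,"rz":0},{"x":-0.8,"y":-0.9,"z":0,"rx":0,"ry":0,"rz":0}]' && python3 -m inch '[{"x":-0.7,"y":-0.9,"z":0,"rx":0,"ry":0,"rz":0},{"x":-0.7,"y":-0.9,"z":0,"rx":0,"ry":0,"rz":0},{"x":-0.7,"y":-0.9,"z":0,"rx":0,"ry":0,"rz":0},{"x":-0.7,"y":-0.9,"z":0,"rx":0,"ry":0,"rz":0},{"x":-0.7,"y":-0.9,"z":0,"rx":0,"ry":0,"rz":0},{"x":-0.4,"y":-0.9,"z":0,"rx":0,"ry":0,"rz":0},{"x":-0.4,"y":-0.9,"z":0,"rx":0,"ry":0,"rz":0},{"x":-0.4,"y":-0.9,"z":0,"rx":0,"ry":0,"rz":0},{"x":-0.4,"y":-0.9,"z":0,"rx":0,"ry":0,"rz":0},{"x":-0.4,"y":-0.9,"z":0,"rx":0,"ry":0,"rz":0},{"x":-0.3,"y":-0.9,"z":0,"rx":0,"ry":0,"rz":0},{"x":-0.3,"y":-0.9,"z":0,"rx":0,"ry":0,"rz":0},{"x":-0.3,"y":-0.9,"z":0,"rx":0,"ry":0,"rz":0},{"x":-0.3,"y":-0.9,"z":0,"rx":0,"ry":0,"rz":0},{"x":-0.3,"y":-0.9,"z":0,"rx":0,"ry":0,"rz":0},{"x":0,"y":0,"z":0,"rx":0,"ry":0,"rz":-0.75},{"x":0,"y":0,"z":0,"rx":0,"ry":0,"rz":-0.75},{"x":0,"y":0,"z":0,"rx":0,"ry":0,"rz":-0.75},{"x":0,"y":0,"z":0,"rx":0,"ry":0,"rz":0},{"x":0,"y":0,"z":0,"rx":0,"ry":0,"rz":0}]'
python3 - <<'E'
from h import *
w=imaging.get_calibration("wrist");cv2.imwrite("pics/w1.png",imaging.read_camera("wrist"))
import pickle;pickle.dump(w,open("w1.pkl","wb"))
E
```

```text
time_s: 1.4
tool_pos: [472.7, 159.8, 248.2]
tool_rot: [3.142, -0.0, 2.9]
wrist_force: [0.5, 0.8, 0.0]
finger_gap: 85.4
grip_force: 0.0
time_s: 3.07
tool_pos: [579.1, -281.9, 247.8]
tool_rot: [3.141, -0.001, -3.116]
wrist_force: [0.6, -0.1, -0.2]
finger_gap: 85.5
grip_force: 0.0
```

View pics/w1.png

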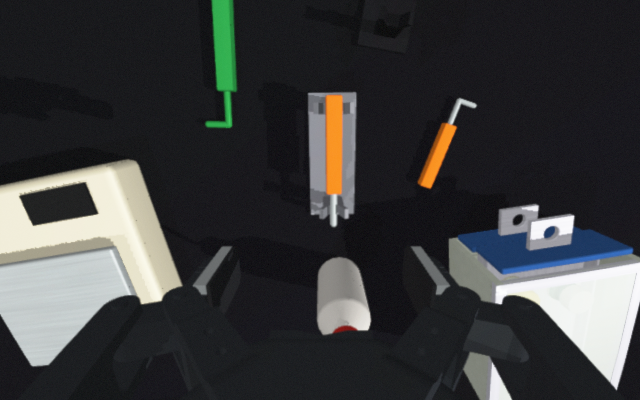

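The wrist view shows the hook's handle spanning u 326–342, v 96–193, with its rod down to about (334,226). The rest base's robot end is at (308..356, 93), and the upper lip hole is at about (551,232).

Run:
```python
from h import *
import pickle
np.set_printoptions(precision=1,suppress=True)
w=pickle.load(open("w1.pkl","rb"));I=cv2.imread("pics/w1.png")
T=w["camera_from_world"];print("cam",-T[:3,:3].T@T[:3,3])
hsv=cv2.cvtColor(I,cv2.COLOR_BGR2HSV);m=cv2.inRange(hsv,(8,150,120),(22,255,255))
n,l,st,ce=cv2.connectedComponentsWithStats(m);k=[i for i in range(1,n) if st[i,4]>300];print([(st[i],ce[i]) for i in k])
i=max((i for i in k if 300<ce[i][0]<360),key=lambda i:st[i,4])
for v in (100,115,130,150,170,188):
    us=np.where(l[v]==i)[0];a=at(w,us[0]-.5,v,60);b=at(w,us[-1]+.5,v,60);print(v,us[0],us[-1],a[:2],b[:2],(a+b)[:2]/2)
v0=st[i,1];v1=v0+st[i,3];print("ends",at(w,334,v0-.5,60),at(w,334,v1-.5,60),at(w,334,v0-.5,40))
print("base far",at(w,308,93,6),at(w,356,92,6))
print("tip rod",at(w,334,225,50))
# predicted hole for check
print("hole",at(w,551,232,84))
for p in ((0,0),):
  pass
crop(I,290,80,80,155,3.6,"pics/c3.png")
J=I[195:275,450:640]; a=cv2.resize(I[80:235,290:370],None,fx=3.8,fy=3.8,interpolation=cv2.INTER_CUBIC);b=cv2.resize(I[195:255,485:595],None,fx=4.4,fy=4.4,interpolation=cv2.INTER_CUBIC)
c=np.zeros((max(a.shape[0],b.shape[0]),a.shape[1]+b.shape[1],3),np.uint8);c[:a.shape[0],:a.shape[1]]=a;c[:b.shape[0],a.shape[1]:]=b;print(a.shape,b.shape);cv2.imwrite("pics/c3.png",c)
```

```text
cam [ 506.  -284.9  374. ]
[(array([ 326,   95,   17,  100, 1569], dtype=int32), array([333.6, 143.3])), (array([418, 123,  39,  66, 999], dtype=int32), array([436.9, 154.7]))]
100 326 341 [ 489.4 -280. ] [ 488.9 -263. ] [ 489.2 -271.5]
115 326 341 [ 504.8 -279.6] [ 504.4 -262.3] [ 504.6 -270.9]
130 326 341 [ 520.6 -279.1] [ 520.2 -261.6] [ 520.4 -270.3]
150 326 341 [ 542.4 -278.4] [ 541.9 -260.6] [ 542.2 -269.5]
170 326 341 [ 565.  -277.8] [ 564.5 -259.6] [ 564.8 -268.7]
188 327 341 [ 586.1 -276. ] [ 585.6 -258.6] [ 585.9 -267.3]
ends [ 483.6 -271.2   60. ] [ 593.7 -267.    60. ] [ 482.2 -270.3   40. ]
base far [ 478.8 -301.1    6. ] [ 476.1 -241.6    6. ]
tip rod [ 635.9 -264.9   50. ]
hole [625.7 -14.9  84. ]
(589, 304, 3) (264, 484, 3)
```

View pics/c3.png

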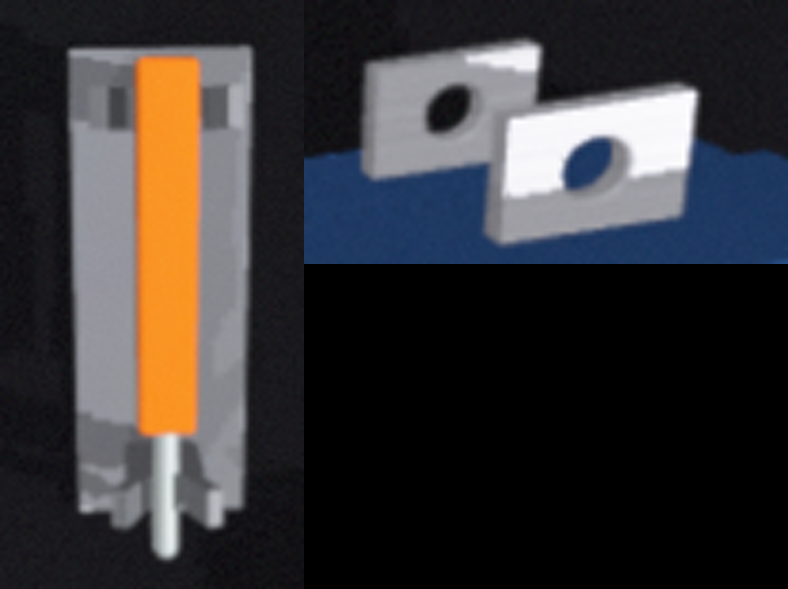

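The crop shows the handle straight in the notches, and the upper hole centred at about (551.8,233.4) in the full picture. That puts the hook at about (538.6,-269.6), yaw 0.033, and the hole at about (627,-14.7). Next I'll move over the handle.

```bash
python3 -m inch '[{"x":0.67,"y":0.22,"z":0,"rx":0,"ry":0,"rz":-0.07},{"x":0.67,"y":0.22,"z":0,"rx":0,"ry":0,"rz":0},{"x":0,"y":0,"z":1,"rx":0,"ry":0,"rz":0},{"x":0,"y":0,"z":1,"rx":0,"ry":0,"rz":0},{"x":0,"y":0,"z":1,"rx":0,"ry":0,"rz":0},{"x":0,"y":0,"z":1,"rx":0,"ry":0,"rz":0},{"x":0,"y":0,"z":1,"rx":0,"ry":0,"rz":0},{"x":0,"y":0,"z":0,"rx":0,"ry":0,"rz":0},{"x":0,"y":0,"z":0,"rx":0,"ry":0,"rz":0}]'
```

```text
time_s: 3.87
tool_pos: [537.1, -268.9, 96.4]
tool_rot: [3.139, -0.004, -3.106]
wrist_force: [0.2, -0.3, 0.3]
finger_gap: 85.2
grip_force: 0.0
```

```bash
python3 -m inch '[{"x":-0.03,"y":0,"z":0.6,"rx":0,"ry":0,"rz":0},{"x":0,"y":0,"z":0.6,"rx":0,"ry":0,"rz":0},{"x":0,"y":0,"z":0.4,"rx":0,"ry":0,"rz":0},{"x":0,"y":0,"z":0,"rx":0,"ry":0,"rz":0},{"x":0,"y":0,"z":0,"rx":0,"ry":0,"rz":0}]'; python3 -m inch '[{"x":0,"y":0,"z":0,"rx":0,"ry":0,"rz":0},{"x":0,"y":0,"z":0,"rx":0,"ry":0,"rz":0},{"x":0,"y":0,"z":0,"rx":0,"ry":0,"rz":0},{"x":0,"y":0,"z":0,"rx":0,"ry":0,"rz":0},{"x":0,"y":0,"z":0,"rx":0,"ry":0,"rz":0},{"x":0,"y":0,"z":0,"rx":0,"ry":0,"rz":0},{"x":0,"y":0,"z":0,"rx":0,"ry":0,"rz":0},{"x":0,"y":0,"z":0,"rx":0,"ry":0,"rz":0},{"x":0,"y":0,"z":0,"rx":0,"ry":0,"rz":0},{"x":0,"y":0,"z":0,"rx":0,"ry":0,"rz":0}]' 0; python3 -c "
from plant import sensors
for i in range(1):print(sensors.sense())"
```

```text
time_s: 4.28
tool_pos: [540.1, -270.2, 51.3]
tool_rot: [-3.141, 0.001, -3.105]
wrist_force: [0.1, -0.4, 1.6]
finger_gap: 85.7
grip_force: 0.0
time_s: 5.12
tool_pos: [540.0, -270.2, 50.9]
tool_rot: [-3.141, 0.001, -3.105]
wrist_force: [-0.4, 1.0, 5.8]
finger_gap: 16.9
grip_force: 59.2
{'time_s': 5.1167, 'joints': array([-5.05166780e-01,  3.23122200e-01,  1.92454949e+00,  4.76759136e-05,
        8.93059643e-01, -2.11261306e+00]), 'joint_vel': array([ 0.0002185 ,  0.00057908, -0.0010108 , -0.00023551,  0.0015571 ,
        0.00084227]), 'joint_efforts': array([-2.14247578e-01, -4.48186684e+01, -2.81634718e+01, -6.92693470e-02,
       -3.03031448e-01,  9.27198009e-03]), 'tool_pos': array([ 540.04824457, -270.1949285 ,   50.86687194]), 'tool_rot': array([-3.14118032e+00,  7.57126307e-04, -3.10497243e+00]), 'wrist_force': array([-0.40539011,  0.99898717,  5.7590583 ]), 'wrist_torque': array([0.10576908, 0.08379057, 0.01252066]), 'grip_force': 59.193323850631714, 'finger_gap': 16.913169934252725}
```

```bash
python3 -m inch '[{"x":0,"y":0,"z":-0.2,"rx":0,"ry":0,"rz":0},{"x":0,"y":0,"z":-0.5,"rx":0,"ry":0,"rz":0},{"x":0,"y":0,"z":-0.8,"rx":0,"ry":0,"rz":0},{"x":0,"y":0,"z":-0.8,"rx":0,"ry":0,"rz":0},{"x":0,"y":0,"z":-0.7,"rx":0,"ry":0,"rz":0},{"x":0,"y":0,"z":-0.3,"rx":0,"ry":0,"rz":0},{"x":0,"y":0,"z":0,"rx":0,"ry":0,"rz":0},{"x":0,"y":0,"z":0,"rx":0,"ry":0,"rz":0}]'; python3 -m inch '[{"x":0,"y":0.3,"z":0,"rx":0,"ry":0,"rz":0},{"x":0,"y":0.6,"z":0,"rx":0,"ry":0,"rz":0},{"x":0,"y":0.8,"z":0,"rx":0,"ry":0,"rz":0},{"x":0,"y":0.8,"z":0,"rx":0,"ry":0,"rz":0},{"x":0,"y":0.8,"z":0,"rx":0,"ry":0,"rz":0},{"x":0,"y":0.8,"z":0,"rx":0,"ry":0,"rz":0},{"x":0,"y":0.8,"z":0,"rx":0,"ry":0,"rz":0},{"x":0,"y":0.8,"z":0,"rx":0,"ry":0,"rz":0},{"x":0,"y":0.8,"z":0,"rx":0,"ry":0,"rz":0},{"x":-0.12,"y":0.8,"z":0,"rx":0,"ry":0,"rz":0},{"x":0,"y":0.44,"z":0,"rx":0,"ry":0,"rz":0},{"x":0,"y":0.2,"z":0,"rx":0,"ry":0,"rz":-0.4},{"x":0,"y":0,"z":0,"rx":0,"ry":0,"rz":-0.4},{"x":0,"y":0,"z":0,"rx":0,"ry":0,"rz":-0.39},{"x":0,"y":0,"z":0,"rx":0,"ry":0,"rz":0},{"x":0,"y":0,"z":0,"rx":0,"ry":0,"rz":0},{"x":0,"y":0,"z":0,"rx":0,"ry":0,"rz":0}]'
python3 - <<'E'
from h import *
from plant import sensors
np.set_printoptions(precision=1,suppress=True)
s=sensors.sense();print(s["tool_pos"],s["tool_rot"],s["wrist_force"])
im={n:imaging.read_camera(n) for n in("top","scene","wrist")}
for n in im: cv2.imwrite(f"pics/{n}2.png",im[n])
a=cv2.resize(im["top"][130:200,290:360],None,fx=5.5,fy=5.5,interpolation=cv2.INTER_CUBIC)
b=cv2.resize(im["scene"][195:265,285:355],None,fx=5.5,fy=5.5,interpolation=cv2.INTER_CUBIC)
cv2.imwrite("pics/c4.png",np.hstack([a,b]))
E
```

```text
time_s: 5.78
tool_pos: [539.4, -269.9, 148.8]
tool_rot: [3.141, -0.0, -3.105]
wrist_force: [-0.4, 0.1, -1.9]
finger_gap: 17.3
grip_force: 58.5
time_s: 7.2
tool_pos: [533.9, -31.9, 148.5]
tool_rot: [3.141, -0.001, -2.963]
wrist_force: [-0.2, 0.7, -0.4]
finger_gap: 16.7
grip_force: 58.6
[533.9 -31.9 148.5] [ 3.1 -0.  -3. ] [-0.2  0.7 -0.4]
```

View pics/c4.png

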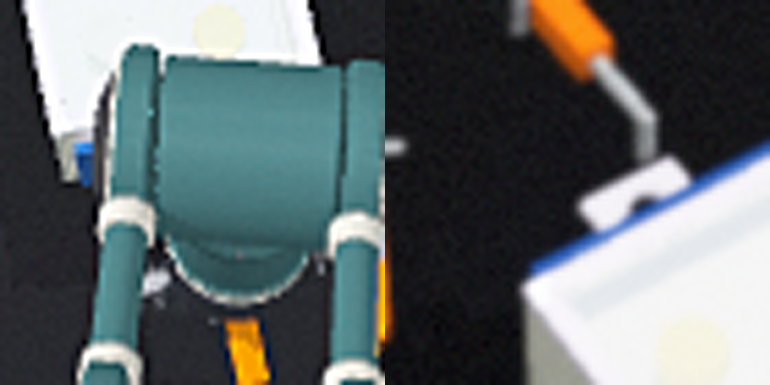

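The left crop (top camera) has the tip hidden by the arm. In the right crop (scene) the tip hangs at about (266,158), and the lip's outer corners are at (192,208) and (287,157).

Run:
```python
from h import *
np.set_printoptions(precision=1,suppress=True)
s=imaging.get_calibration("scene")
S=lambda x,y,z:at(s,285+(x+.5)/5.5-.5,195+(y+.5)/5.5-.5,z)
for z in(117,119):print("tip",S(266,158,z))
a,b=S(192,208,84),S(287,157,84);ax=np.array([np.cos(.179),np.sin(.179),0]);print(a,b,(a+b)/2+18*ax)
e=np.array([627,-14.7,117.6]);print("pred tip pix",(proj(s,e)-[285,195]+.5)*5.5)
for z in (84,):
  h=np.array([627,-14.7,z]);print("pred hole",(proj(s,h)-[285,195]+.5)*5.5)
# handle front end bottom/top corners predictions
w=imaging.get_calibration("wrist");print("wrist pix of hole",proj(w,[627,-14.7,84]),"tip",proj(w,e))
```

```text
tip [628.  -11.3 117. ]
tip [629.5 -12.  119. ]
[617.6 -44.   84. ] [606.8   8.8  84. ] [629.9 -14.4  84. ]
pred tip pix [258.8 158.3]
pred hole [258.5 203.9]
wrist pix of hole [322.7 326.1] tip [323.  359.2]
```

```bash
python3 -m inch '[{"x":-0.01,"y":-0.07,"z":0.2,"rx":0,"ry":0,"rz":0},{"x":0,"y":0,"z":0.4,"rx":0,"ry":0,"rz":0},{"x":0,"y":0,"z":0.3,"rx":0,"ry":0,"rz":0},{"x":0,"y":0,"z":0,"rx":0,"ry":0,"rz":0},{"x":0,"y":0,"z":0,"rx":0,"ry":0,"rz":0},{"x":0,"y":0,"z":0,"rx":0,"ry":0,"rz":0}]'
python3 - <<'E'
from h import *
from plant import sensors
np.set_printoptions(precision=1,suppress=True)
b=imaging.read_camera("scene");w=imaging.read_camera("wrist")
b=cv2.resize(b[210:250,310:360],None,fx=8,fy=8,interpolation=cv2.INTER_CUBIC)
w=cv2.resize(w[200:400,220:420],None,fx=1.6,fy=1.6,interpolation=cv2.INTER_CUBIC)
cv2.imwrite("pics/c5.png",np.hstack([b,w]))
s=imaging.get_calibration("scene")
for e in([628,-14.3,90],[627,-14.7,84],[629,-14.5,84]):print((proj(s,e)-[310,210]+.5)*8)
E
```

```text
time_s: 7.85
tool_pos: [534.9, -33.8, 121.8]
tool_rot: [3.141, -0.001, -2.962]
wrist_force: [0.3, 0.1, -1.3]
finger_gap: 17.0
grip_force: 58.7
[178.5 166.8]
[176.  176.5]
[179.  180.9]
```

View pics/c5.png

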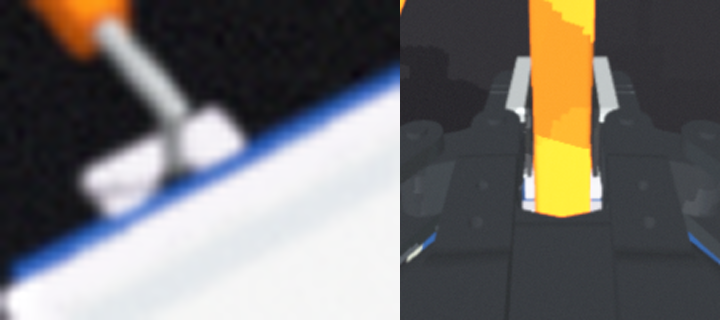

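The scene crop shows the tip at about (175,175), right over the dark hole (predicted at about (177,179)). The handle sits straight in the jaws. I'll lower it gently.

```bash
python3 -m inch '[{"x":0,"y":0,"z":0.15,"rx":0,"ry":0,"rz":0},{"x":0,"y":0,"z":0.15,"rx":0,"ry":0,"rz":0},{"x":0,"y":0,"z":0,"rx":0,"ry":0,"rz":0}]';python3 -m inch '[{"x":0,"y":0,"z":0.15,"rx":0,"ry":0,"rz":0},{"x":0,"y":0,"z":0,"rx":0,"ry":0,"rz":0}]';python3 -m inch '[{"x":0,"y":0,"z":0.2,"rx":0,"ry":0,"rz":0},{"x":0,"y":0,"z":0.15,"rx":0,"ry":0,"rz":0},{"x":0,"y":0,"z":0,"rx":0,"ry":0,"rz":0},{"x":0,"y":0,"z":0,"rx":0,"ry":0,"rz":0},{"x":0,"y":0,"z":0,"rx":0,"ry":0,"rz":0}]'
```

```text
time_s: 8.2
tool_pos: [534.5, -33.8, 112.3]
tool_rot: [3.141, -0.001, -2.962]
wrist_force: [-1.0, -0.2, -1.8]
finger_gap: 16.9
grip_force: 58.7
time_s: 8.37
tool_pos: [534.6, -33.8, 107.9]
tool_rot: [3.141, -0.001, -2.962]
wrist_force: [-0.2, 0.6, -1.5]
finger_gap: 16.8
grip_force: 58.7
time_s: 8.78
tool_pos: [535.2, -33.8, 98.2]
tool_rot: [3.142, -0.0, -2.962]
wrist_force: [0.7, -0.1, -3.0]
finger_gap: 16.9
grip_force: 58.7
```

```bash
python3 -m inch '[{"x":0.03,"y":0,"z":0,"rx":0,"ry":0,"rz":0},{"x":0.05,"y":0,"z":0,"rx":0,"ry":0,"rz":0},{"x":0.08,"y":0,"z":0,"rx":0,"ry":0,"rz":0},{"x":0.1,"y":0,"z":0,"rx":0,"ry":0,"rz":0},{"x":0.1,"y":0,"z":0,"rx":0,"ry":0,"rz":0},{"x":0.1,"y":0,"z":0,"rx":0,"ry":0,"rz":0},{"x":0.1,"y":0,"z":0,"rx":0,"ry":0,"rz":0},{"x":0.1,"y":0,"z":0,"rx":0,"ry":0,"rz":0},{"x":0.1,"y":0,"z":0,"rx":0,"ry":0,"rz":0},{"x":0.1,"y":0,"z":0,"rx":0,"ry":0,"rz":0}]'; python3 -m inch '[{"x":0.1,"y":0,"z":0,"rx":0,"ry":0,"rz":0},{"x":0.1,"y":0,"z":0,"rx":0,"ry":0,"rz":0},{"x":0.1,"y":0,"z":0,"rx":0,"ry":0,"rz":0},{"x":0.1,"y":0,"z":0,"rx":0,"ry":0,"rz":0},{"x":0.1,"y":0,"z":0,"rx":0,"ry":0,"rz":0},{"x":0.1,"y":0,"z":0,"rx":0,"ry":0,"rz":0},{"x":0.1,"y":0,"z":0,"rx":0,"ry":0,"rz":0},{"x":0.1,"y":0,"z":0,"rx":0,"ry":0,"rz":0},{"x":0.1,"y":0,"z":0,"rx":0,"ry":0,"rz":0},{"x":0.08,"y":0,"z":0,"rx":0,"ry":0,"rz":0},{"x":0.05,"y":0,"z":0,"rx":0,"ry":0,"rz":0}]';  python3 -m inch '[{"x":0.03,"y":0,"z":0,"rx":0,"ry":0,"rz":0},{"x":0.03,"y":0,"z":0,"rx":0,"ry":0,"rz":0}]'
```

```text
time_s: 9.62
tool_pos: [509.7, -38.5, 98.5]
tool_rot: [-3.141, 0.001, -2.962]
wrist_force: [2.9, 0.3, -1.0]
finger_gap: 17.0
grip_force: 58.6
time_s: 10.53
tool_pos: [478.9, -43.9, 98.2]
tool_rot: [3.141, -0.0, -2.962]
wrist_force: [1.5, 1.0, -1.3]
finger_gap: 17.1
grip_force: 58.7
time_s: 10.7
tool_pos: [477.5, -44.3, 98.2]
tool_rot: [3.141, -0.0, -2.962]
wrist_force: [1.5, 1.0, -1.1]
finger_gap: 17.1
grip_force: 58.7
```

```bash
cat > ok.py <<'E'
import sys
from plant import sensors
s=sensors.sense();f=s["wrist_force"];F=f[0]*.984+f[1]*.177
print("pull",round(F,1),s["tool_pos"].round(1));sys.exit(F>4.5)
E
python3 -m inch '[{"x":0.06,"y":0,"z":0,"rx":0,"ry":0,"rz":0},{"x":0.08,"y":0,"z":0,"rx":0,"ry":0,"rz":0},{"x":0.08,"y":0,"z":0,"rx":0,"ry":0,"rz":0},{"x":0.08,"y":0,"z":0,"rx":0,"ry":0,"rz":0},{"x":0.08,"y":0,"z":0,"rx":0,"ry":0,"rz":0},{"x":0.08,"y":0,"z":0,"rx":0,"ry":0,"rz":0},{"x":0.06,"y":0,"z":0,"rx":0,"ry":0,"rz":0},{"x":0.03,"y":0,"z":0,"rx":0,"ry":0,"rz":0}]' >/dev/null && python3 ok.py &&
python3 -m inch '[{"x":0.03,"y":0,"z":0,"rx":0,"ry":0,"rz":0},{"x":0.03,"y":0,"z":0,"rx":0,"ry":0,"rz":0}]' >/dev/null && python3 ok.py &&
python3 -m inch '[{"x":0.03,"y":0,"z":0,"rx":0,"ry":0,"rz":0},{"x":0.03,"y":0,"z":0,"rx":0,"ry":0,"rz":0}]' >/dev/null && python3 ok.py &&
python3 -m inch '[{"x":0.03,"y":0,"z":0,"rx":0,"ry":0,"rz":0},{"x":0.03,"y":0,"z":0,"rx":0,"ry":0,"rz":0}]' >/dev/null && python3 ok.py &&
python3 -m inch '[{"x":0.03,"y":0,"z":0,"rx":0,"ry":0,"rz":0},{"x":0.03,"y":0,"z":0,"rx":0,"ry":0,"rz":0}]' >/dev/null && python3 ok.py &&
python3 -m inch '[{"x":0.03,"y":0,"z":0,"rx":0,"ry":0,"rz":0},{"x":0.03,"y":0,"z":0,"rx":0,"ry":0,"rz":0}]' >/dev/null && python3 ok.py &&
python3 -m inch '[{"x":0.03,"y":0,"z":0,"rx":0,"ry":0,"rz":0},{"x":0.03,"y":0,"z":0,"rx":0,"ry":0,"rz":0}]' >/dev/null && python3 ok.py &&
python3 -m inch '[{"x":0.03,"y":0,"z":0,"rx":0,"ry":0,"rz":0},{"x":0.03,"y":0,"z":0,"rx":0,"ry":0,"rz":0}]' >/dev/null && python3 ok.py &&
python3 -m inch '[{"x":0.03,"y":0,"z":0,"rx":0,"ry":0,"rz":0},{"x":0.03,"y":0,"z":0,"rx":0,"ry":0,"rz":0}]' >/dev/null && python3 ok.py
```

```text
pull 0.9 [461.  -47.3  98.2]False
```

```bash
sed -i 's/sys.exit(F>4.5)/sys.exit(int(F>4.5))/' ok.py
python3 -m inch '[{"x":0.03,"y":0,"z":0,"rx":0,"ry":0,"rz":0},{"x":0.03,"y":0,"z":0,"rx":0,"ry":0,"rz":0}]' >/dev/null && python3 ok.py &&
python3 -m inch '[{"x":0.03,"y":0,"z":0,"rx":0,"ry":0,"rz":0},{"x":0.03,"y":0,"z":0,"rx":0,"ry":0,"rz":0}]' >/dev/null && python3 ok.py &&
python3 -m inch '[{"x":0.03,"y":0,"z":0,"rx":0,"ry":0,"rz":0},{"x":0.03,"y":0,"z":0,"rx":0,"ry":0,"rz":0}]' >/dev/null && python3 ok.py &&
python3 -m inch '[{"x":0.03,"y":0,"z":0,"rx":0,"ry":0,"rz":0},{"x":0.03,"y":0,"z":0,"rx":0,"ry":0,"rz":0}]' >/dev/null && python3 ok.py &&
python3 -m inch '[{"x":0.03,"y":0,"z":0,"rx":0,"ry":0,"rz":0},{"x":0.03,"y":0,"z":0,"rx":0,"ry":0,"rz":0}]' >/dev/null && python3 ok.py &&
python3 -m inch '[{"x":0.03,"y":0,"z":0,"rx":0,"ry":0,"rz":0},{"x":0.03,"y":0,"z":0,"rx":0,"ry":0,"rz":0}]' >/dev/null && python3 ok.py &&
python3 -m inch '[{"x":0.03,"y":0,"z":0,"rx":0,"ry":0,"rz":0},{"x":0.03,"y":0,"z":0,"rx":0,"ry":0,"rz":0}]' >/dev/null && python3 ok.py &&
python3 -m inch '[{"x":0.03,"y":0,"z":0,"rx":0,"ry":0,"rz":0},{"x":0.03,"y":0,"z":0,"rx":0,"ry":0,"rz":0}]' >/dev/null && python3 ok.py &&
python3 -m inch '[{"x":0.03,"y":0,"z":0,"rx":0,"ry":0,"rz":0},{"x":0.03,"y":0,"z":0,"rx":0,"ry":0,"rz":0}]' >/dev/null && python3 ok.py &&
python3 -m inch '[{"x":0.03,"y":0,"z":0,"rx":0,"ry":0,"rz":0},{"x":0.03,"y":0,"z":0,"rx":0,"ry":0,"rz":0}]' >/dev/null && python3 ok.py
```

```text
pull 2.2 [459.5 -47.5  98.3]
pull 1.9 [457.8 -47.9  98.3]
pull 2.2 [456.  -48.2  98.3]
pull 2.0 [454.2 -48.5  98.3]
pull 1.0 [452.4 -48.9  98.3]
pull 1.9 [450.6 -49.2  98.3]
pull 6.5 [449.8 -49.4  98.5]
```

```bash
python3 -m inch '[{"x":0,"y":0,"z":0,"rx":0,"ry":0,"rz":0},{"x":0,"y":0,"z":0,"rx":0,"ry":0,"rz":0}]' >/dev/null; python3 ok.py; python3 -m inch '[{"x":0.02,"y":0,"z":0,"rx":0,"ry":0,"rz":0},{"x":0,"y":0,"z":0,"rx":0,"ry":0,"rz":0}]'; python3 ok.py
```

```text
pull 5.0 [449.8 -49.4  98.5]
time_s: 12.87
tool_pos: [449.8, -49.4, 98.6]
tool_rot: [-3.141, 0.003, -2.962]
wrist_force: [6.7, 2.0, -4.6]
finger_gap: 16.8
grip_force: 58.5
pull 7.0 [449.8 -49.4  98.6]
```

```bash
python3 -m inch '[{"x":0.02,"y":0,"z":0,"rx":0,"ry":0,"rz":0},{"x":0,"y":0,"z":0,"rx":0,"ry":0,"rz":0}]'; python3 ok.py;  python3 -m inch '[{"x":0.015,"y":0,"z":0,"rx":0,"ry":0,"rz":0},{"x":0,"y":0,"z":0,"rx":0,"ry":0,"rz":0}]'>/dev/null; python3 ok.py; python3 -m inch '[{"x":0,"y":0,"z":0,"rx":0,"ry":0,"rz":0},{"x":0,"y":0,"z":0,"rx":0,"ry":0,"rz":0},{"x":0,"y":0,"z":0,"rx":0,"ry":0,"rz":0}]';python3 ok.py
```

```text
time_s: 13.03
tool_pos: [449.7, -49.5, 98.7]
tool_rot: [-3.141, 0.004, -2.962]
wrist_force: [8.2, 3.0, -6.2]
finger_gap: 16.8
grip_force: 58.6
pull 8.6 [449.7 -49.5  98.7]
pull 9.8 [449.7 -49.5  98.8]
time_s: 13.45
tool_pos: [449.7, -49.5, 98.7]
tool_rot: [-3.141, 0.005, -2.962]
wrist_force: [10.9, 2.4, -6.5]
finger_gap: 17.1
grip_force: 58.6
pull 11.1 [449.7 -49.5  98.7]
```

```bash
python3 -m inch '[{"x":-0.05,"y":0,"z":0,"rx":0,"ry":0,"rz":0},{"x":-0.05,"y":0,"z":0,"rx":0,"ry":0,"rz":0},{"x":-0.05,"y":0,"z":0,"rx":0,"ry":0,"rz":0},{"x":-0.05,"y":0,"z":0,"rx":0,"ry":0,"rz":0},{"x":0,"y":0,"z":0,"rx":0,"ry":0,"rz":0},{"x":0,"y":0,"z":0,"rx":0,"ry":0,"rz":0}]'; python3 ok.py; python3 -m inch '[{"x":0,"y":0,"z":-0.1,"rx":0,"ry":0,"rz":0},{"x":0,"y":0,"z":-0.15,"rx":0,"ry":0,"rz":0},{"x":0,"y":0,"z":0,"rx":0,"ry":0,"rz":0}]'; python3 ok.py
```

```text
time_s: 13.95
tool_pos: [452.7, -48.8, 98.0]
tool_rot: [3.141, -0.001, -2.962]
wrist_force: [-0.5, -0.1, -2.4]
finger_gap: 17.0
grip_force: 59.3
pull -0.5 [452.7 -48.8  98. ]
time_s: 14.2
tool_pos: [453.9, -48.9, 106.8]
tool_rot: [-3.141, 0.001, -2.962]
wrist_force: [0.1, 0.9, -2.2]
finger_gap: 17.1
grip_force: 59.3
pull 0.3 [453.9 -48.9 106.8]
```

```bash
python3 -m inch '[{"x":0,"y":0,"z":-0.3,"rx":0,"ry":0,"rz":0},{"x":0,"y":0,"z":-0.5,"rx":0,"ry":0,"rz":0},{"x":0,"y":0,"z":-0.6,"rx":0,"ry":0,"rz":0},{"x":0,"y":0,"z":-0.3,"rx":0,"ry":0,"rz":0},{"x":0,"y":0,"z":-0.1,"rx":0,"ry":0,"rz":0.4},{"x":0,"y":0,"z":0,"rx":0,"ry":0,"rz":0.4},{"x":0,"y":0,"z":0,"rx":0,"ry":0,"rz":0.39},{"x":0,"y":0,"z":0,"rx":0,"ry":0,"rz":0},{"x":0,"y":0,"z":0,"rx":0,"ry":0,"rz":0}]'; python3 -m inch '[{"x":0,"y":-0.3,"z":0,"rx":0,"ry":0,"rz":0},{"x":0,"y":-0.6,"z":0,"rx":0,"ry":0,"rz":0},{"x":0,"y":-0.8,"z":0,"rx":0,"ry":0,"rz":0},{"x":0,"y":-0.8,"z":0,"rx":0,"ry":0,"rz":0},{"x":-0.3,"y":-0.8,"z":0,"rx":0,"ry":0,"rz":0},{"x":-0.5,"y":-0.8,"z":0,"rx":0,"ry":0,"rz":0},{"x":-0.5,"y":-0.8,"z":0,"rx":0,"ry":0,"rz":0},{"x":-0.5,"y":-0.8,"z":0,"rx":0,"ry":0,"rz":0},{"x":-0.5,"y":-0.8,"z":0,"rx":0,"ry":0,"rz":0},{"x":-0.2,"y":-0.6,"z":0,"rx":0,"ry":0,"rz":0},{"x":-0.1,"y":-0.3,"z":0,"rx":0,"ry":0,"rz":0},{"x":0,"y":-0.08,"z":0,"rx":0,"ry":0,"rz":0},{"x":0,"y":0,"z":0,"rx":0,"ry":0,"rz":0},{"x":0,"y":0,"z":0,"rx":0,"ry":0,"rz":0},{"x":0,"y":0,"z":0,"rx":0,"ry":0,"rz":0}]'
python3 - <<'E'
from h import *
from plant import sensors
for i in range(4):
    cv2.imwrite("pics/w3.png",imaging.read_camera("wrist"));s=sensors.sense();print(s["tool_pos"].round(2),s["tool_rot"].round(4))
cv2.imwrite("pics/s3.png",imaging.read_camera("scene"))
cv2.imwrite("pics/t3.png",imaging.read_camera("top"))
E
```

```text
time_s: 14.95
tool_pos: [453.3, -48.7, 160.1]
tool_rot: [-3.141, 0.0, -3.104]
wrist_force: [0.8, -0.4, -1.5]
finger_gap: 16.9
grip_force: 59.4
time_s: 16.2
tool_pos: [538.7, -269.0, 159.6]
tool_rot: [3.141, -0.001, -3.104]
wrist_force: [-0.7, 0.4, -2.1]
finger_gap: 17.1
grip_force: 59.3
[ 538.84 -269.    159.72] [ 3.1411e+00 -5.0000e-04 -3.1041e+00]
[ 539.04 -269.07  159.86] [ 3.1413e+00 -2.0000e-04 -3.1040e+00]
[ 539.15 -269.17  159.92] [ 3.1415 -0.     -3.1039]
[ 539.27 -269.33  159.96] [ 3.1416e+00  1.0000e-04 -3.1040e+00]
```

Run:
```python
from h import *
for f in("pics/wrist2.png","pics/w3.png"):
    I=cv2.imread(f);hsv=cv2.cvtColor(I,cv2.COLOR_BGR2HSV);m=cv2.inRange(hsv,(8,130,80),(32,255,255))
    n,l,st,ce=cv2.connectedComponentsWithStats(m);i=max(range(1,n),key=lambda i:st[i,4]);print(st[i],ce[i].round(1))
    for v in range(st[i,1],st[i,1]+st[i,3],25):
        u=np.where(l[v]==i)[0];print(v,u.min(),u.max())
a=cv2.imread("pics/wrist2.png")[140:400,210:430];b=cv2.imread("pics/w3.png")[140:400,210:430]
c=cv2.imread("pics/s3.png")[200:320,205:425]
x=np.hstack([a,b]);c=cv2.resize(c,(440,240),interpolation=cv2.INTER_CUBIC);cv2.imwrite("pics/c6.png",np.vstack([x,c]))
```

```text
[ 299  152   44  184 7120] [320.8 238.8]
152 305 336
177 299 342
202 300 341
227 301 340
252 302 340
277 303 339
302 303 339
327 305 337
[ 300  153   42  183 6969] [320.9 241.5]
153 306 336
178 301 341
203 301 340
228 302 340
253 302 340
278 303 339
303 303 339
328 304 338
```

View pics/c6.png

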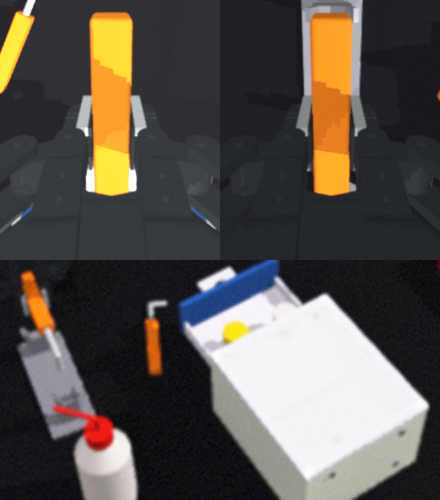

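The upper panels show the handle before and after the pull, nearly the same in the jaws. The lower panel shows the tray out with both jars standing, yellow at (235,330) and white at (283,312). I'll check numerically whether the hook has tilted in the jaws.

Run:
```python
from h import *
from scipy.optimize import least_squares
w=imaging.get_calibration("wrist")
from plant import sensors
s=sensors.sense()
from scipy.spatial.transform import Rotation as Ro
# work in tool frame: camera_from_tool
T=np.eye(4);T[:3,:3]=Ro.from_euler("xyz",s["tool_rot"]).as_matrix();T[:3,3]=s["tool_pos"]
c=dict(w);c["camera_from_world"]=w["camera_from_world"]@T
def edges(f):
    I=cv2.imread(f).astype(float);g=I[:,:,2]-I[:,:,0]   # red-blue
    out=[]
    for v in range(175,325,3):
        r=g[v];k=np.median(r[312:330])/2
        L=next(u for u in range(320,280,-1) if r[u]<k);R=next(u for u in range(320,360) if r[u]<k)
        l=L+(k-r[L])/(r[L+1]-r[L]);rr=R-(k-r[R])/(r[R-1]-r[R]);out.append((v,l,rr))
    return np.array(out)
# handle top plane at tool z = h + x*tan(p); width 18 -> depth from width
for f in("pics/wrist2.png","pics/w3.png"):
    e=edges(f)
    def res(p):
        h,t,W=p[0],p[1],18.
        r=[]
        for v,l,rr in e:
            P=[]
            for u in(l,rr):
                o,d=ray(c,u,v);k=(h+t*o[0]-o[2])/(d[2]-t*d[0]);P.append(o+k*d)
            r.append(abs(P[1][1]-P[0][1])-W)
        return r
    q=least_squares(res,[-10,0],loss="soft_l1",f_scale=.3);print(f,"h",q.x[0].round(2),"pitch deg",np.degrees(np.arctan(q.x[1])).round(2),q.cost.round(2))
```

```text
pics/wrist2.png h -6.03 pitch deg -6.34 1.52
pics/w3.png h -6.35 pitch deg 1.13 1.86
```

```bash
python3 -m inch '[{"x":-0.01,"y":-0.02,"z":0.3,"rx":0,"ry":0,"rz":0},{"x":0,"y":0,"z":0.7,"rx":0,"ry":0,"rz":0},{"x":0,"y":0,"z":0.8,"rx":0,"ry":0,"rz":0},{"x":0,"y":0,"z":0.7,"rx":0,"ry":0,"rz":0},{"x":0,"y":0,"z":0.4,"rx":0,"ry":0,"rz":0},{"x":0,"y":0,"z":0.2,"rx":0,"ry":0,"rz":0},{"x":0,"y":0,"z":0,"rx":0,"ry":0,"rz":0},{"x":0,"y":0,"z":0,"rx":0,"ry":0,"rz":0},{"x":0,"y":0,"z":0,"rx":0,"ry":0,"rz":0}]'; python3 -m inch '[{"x":0,"y":0,"z":0.1,"rx":0,"ry":0,"rz":0},{"x":0,"y":0,"z":0.1,"rx":0,"ry":0,"rz":0},{"x":0,"y":0,"z":0.1,"rx":0,"ry":0,"rz":0},{"x":0,"y":0,"z":0.05,"rx":0,"ry":0,"rz":0},{"x":0,"y":0,"z":0,"rx":0,"ry":0,"rz":0},{"x":0,"y":0,"z":0,"rx":0,"ry":0,"rz":0},{"x":0,"y":0,"z":0,"rx":0,"ry":0,"rz":0}]'
```

```text
time_s: 17.25
tool_pos: [540.9, -271.3, 68.2]
tool_rot: [-3.14, 0.002, -3.105]
wrist_force: [0.4, -0.4, -1.5]
finger_gap: 16.8
grip_force: 59.3
time_s: 17.83
tool_pos: [539.8, -270.7, 56.3]
tool_rot: [-3.142, 0.0, -3.105]
wrist_force: [-1.2, 0.6, -2.0]
finger_gap: 17.0
grip_force: 59.3
```

No contact yet. About 5 mm remains to the grasp height.

```bash
python3 -m inch '[{"x":0,"y":0,"z":0.06,"rx":0,"ry":0,"rz":0},{"x":0,"y":0,"z":0.05,"rx":0,"ry":0,"rz":0},{"x":0,"y":0,"z":0,"rx":0,"ry":0,"rz":0},{"x":0,"y":0,"z":0,"rx":0,"ry":0,"rz":0}]'; python3 -m inch '[{"x":0,"y":0,"z":0.04,"rx":0,"ry":0,"rz":0},{"x":0,"y":0,"z":0,"rx":0,"ry":0,"rz":0},{"x":0,"y":0,"z":0,"rx":0,"ry":0,"rz":0}]'
```

```text
time_s: 18.17
tool_pos: [539.6, -270.6, 52.8]
tool_rot: [3.141, -0.0, -3.105]
wrist_force: [0.5, 0.4, -1.9]
finger_gap: 17.1
grip_force: 59.3
time_s: 18.42
tool_pos: [539.7, -270.7, 51.7]
tool_rot: [3.142, -0.0, -3.105]
wrist_force: [0.4, 0.2, -1.6]
finger_gap: 16.8
grip_force: 59.3
```

```bash
python3 -m inch '[{"x":0,"y":0,"z":0.03,"rx":0,"ry":0,"rz":0},{"x":0,"y":0,"z":0,"rx":0,"ry":0,"rz":0},{"x":0,"y":0,"z":0,"rx":0,"ry":0,"rz":0}]'; python3 -m inch '[{"x":0,"y":0,"z":0.02,"rx":0,"ry":0,"rz":0},{"x":0,"y":0,"z":0,"rx":0,"ry":0,"rz":0},{"x":0,"y":0,"z":0,"rx":0,"ry":0,"rz":0}]'
```

```text
time_s: 18.67
tool_pos: [539.9, -270.8, 50.9]
tool_rot: [-3.141, 0.0, -3.105]
wrist_force: [0.5, -0.1, -1.9]
finger_gap: 17.3
grip_force: 59.5
time_s: 18.92
tool_pos: [539.9, -270.8, 50.9]
tool_rot: [-3.141, 0.0, -3.105]
wrist_force: [-2.1, 1.3, 4.1]
finger_gap: 17.1
grip_force: 60.1
```

Contact is at the original height. Next I release, rise and check.

```bash
python3 -m inch '[{"x":0,"y":0,"z":0,"rx":0,"ry":0,"rz":0},{"x":0,"y":0,"z":0,"rx":0,"ry":0,"rz":0},{"x":0,"y":0,"z":0,"rx":0,"ry":0,"rz":0},{"x":0,"y":0,"z":0,"rx":0,"ry":0,"rz":0},{"x":0,"y":0,"z":0,"rx":0,"ry":0,"rz":0},{"x":0,"y":0,"z":0,"rx":0,"ry":0,"rz":0},{"x":0,"y":0,"z":0,"rx":0,"ry":0,"rz":0},{"x":0,"y":0,"z":0,"rx":0,"ry":0,"rz":0},{"x":0,"y":0,"z":-0.2,"rx":0,"ry":0,"rz":0},{"x":0,"y":0,"z":-0.6,"rx":0,"ry":0,"rz":0},{"x":0,"y":0,"z":-1,"rx":0,"ry":0,"rz":0},{"x":0,"y":0,"z":-1,"rx":0,"ry":0,"rz":0},{"x":0,"y":0,"z":-1,"rx":0,"ry":0,"rz":0},{"x":0,"y":0,"z":-1,"rx":0,"ry":0,"rz":0},{"x":0,"y":0,"z":-1,"rx":0,"ry":0,"rz":0},{"x":-0.67,"y":-0.22,"z":-0.77,"rx":0,"ry":0,"rz":0},{"x":-0.67,"y":-0.22,"z":0,"rx":0,"ry":0,"rz":0.07},{"x":0,"y":0,"z":0,"rx":0,"ry":0,"rz":0},{"x":0,"y":0,"z":0,"rx":0,"ry":0,"rz":0},{"x":0,"y":0,"z":0,"rx":0,"ry":0,"rz":0}]' 1
python3 - <<'E'
from h import *
np.set_printoptions(precision=1,suppress=True)
def meas(w,I):
    hsv=cv2.cvtColor(I,cv2.COLOR_BGR2HSV);m=cv2.inRange(hsv,(8,150,120),(22,255,255))
    n,l,st,ce=cv2.connectedComponentsWithStats(m);i=max((i for i in range(1,n) if 290<ce[i][0]<370),key=lambda i:st[i,4])
    v0=st[i,1];v1=v0+st[i,3];print("ends x",at(w,334,v0-.5,60)[0],at(w,334,v1-.5,60)[0],st[i])
    for v in(v0+8,v1-8):
        u=np.where(l[v]==i)[0];print(((at(w,u[0]-.5,v,60)+at(w,u[-1]+.5,v,60))/2)[:2],u[-1]-u[0]+1)
import pickle
meas(pickle.load(open("w1.pkl","rb")),cv2.imread("pics/w1.png"))
w=imaging.get_calibration("wrist");I=imaging.read_camera("wrist");cv2.imwrite("pics/w4.png",I);meas(w,I)
# cabinet lip: aluminium bright pixels near the expected hole at 213 mm out
for d in(208,211,214,217,220):
    h=np.array([757.4-d*.984,8.6-d*.178,84]);p=proj(w,h);print(d,p,I[int(round(p[1])),int(round(p[0]))])
# unchanged pixels in scene: compare bottle/cup/balance areas and jar caps
a=cv2.imread("pics/s3.png").astype(int);z=cv2.imread("pics/scene0.png").astype(int);b=imaging.read_camera("scene").astype(int);cv2.imwrite("pics/s4.png",b)
for nm,(x,y,ww,hh) in dict(hook=(205,215,50,75),bottle=(240,272,35,58),cup=(400,132,32,42),bal=(420,160,120,100),tray=(290,195,60,60),small=(272,215,20,45)).items():
    print(nm,"vs start",abs(b-z)[y:y+hh,x:x+ww].mean().round(1),"vs pull",abs(b-a)[y:y+hh,x:x+ww].mean().round(1))
E
```

```text
time_s: 20.58
tool_pos: [579.6, -282.0, 246.6]
tool_rot: [3.141, -0.002, -3.113]
wrist_force: [-0.2, -0.1, 0.0]
finger_gap: 85.2
grip_force: 0.0
ends x 483.59651765401964 593.670013341398 [ 326   95   17  100 1569]
[ 492.2 -270.8] 17
[ 584.7 -267.3] 15
ends x 483.8461518716469 593.4776049654646 [ 323   95   18  100 1546]
[ 492.5 -273.2] 17
[ 584.6 -269.7] 15
208 [557.  170.1] [124 117 118]
211 [557.2 167.4] [26 22 21]
214 [557.4 164.6] [26 24 25]
217 [557.7 161.9] [26 21 24]
220 [557.9 159.1] [28 24 25]
hook vs start 5.0 vs pull 16.8
bottle vs start 2.5 vs pull 2.6
cup vs start 2.4 vs pull 2.4
bal vs start 2.2 vs pull 2.3
tray vs start 59.6 vs pull 1.9
small vs start 9.6 vs pull 2.9[ WARN:0@1.566] global loadsave.cpp:1063 imwrite_ Unsupported depth image for selected encoder is fallbacked to CV_8U.
```

Run:
```python
from h import *
for f in("scene0","s4"):
    I=cv2.imread(f"pics/{f}.png");hsv=cv2.cvtColor(I,cv2.COLOR_BGR2HSV);m=cv2.inRange(hsv,(5,150,60),(22,255,255));m[:150]=0
    n,l,st,ce=cv2.connectedComponentsWithStats(m);print(f,[(ce[i].round(1),st[i,4]) for i in range(1,n) if st[i,4]>30])
    g=cv2.inRange(hsv,(22,60,100),(35,255,255));g[:150]=0;print("yellow cap",cv2.connectedComponentsWithStats(g)[2:][0][1:][:, :5].tolist()[:6])
for f in("w1","w4"):  # rest base left/right edges vs handle centre
    I=cv2.cvtColor(cv2.imread(f"pics/{f}.png"),cv2.COLOR_BGR2GRAY).astype(float)
    for v in(130,145,160):
        print(f,v,I[v,300:316].round().astype(int).tolist(),I[v,346:362].round().astype(int).tolist())
```

```text
scene0 [(array([626.8, 160.4]), np.int32(619)), (array([227.4, 243.4]), np.int32(293)), (array([281.3, 243.1]), np.int32(226))]
yellow cap [[492, 150, 64, 27, 736]]
s4 [(array([626.8, 160.3]), np.int32(616)), (array([226.7, 243.8]), np.int32(295)), (array([281.2, 242.9]), np.int32(210))]
yellow cap [[493, 151, 59, 27, 725], [553, 150, 4, 3, 5], [316, 230, 14, 12, 110]]
w1 130 [27, 24, 25, 27, 22, 17, 18, 22, 59, 126, 150, 151, 150, 152, 151, 151] [139, 139, 139, 139, 139, 138, 148, 150, 146, 96, 45, 27, 25, 27, 25, 23]
w1 145 [22, 27, 27, 23, 22, 20, 22, 18, 46, 116, 148, 150, 151, 150, 152, 151] [137, 137, 138, 138, 138, 140, 145, 149, 152, 99, 40, 26, 26, 25, 24, 24]
w1 160 [26, 24, 25, 22, 23, 17, 18, 20, 30, 79, 129, 150, 151, 150, 151, 151] [136, 137, 137, 137, 136, 137, 148, 145, 124, 75, 33, 26, 29, 24, 25, 26]
w4 130 [28, 26, 23, 25, 24, 18, 18, 21, 58, 122, 149, 149, 149, 149, 150, 149] [136, 136, 136, 136, 145, 147, 149, 149, 144, 105, 55, 28, 21, 24, 25, 23]
w4 145 [23, 25, 27, 26, 20, 20, 19, 20, 45, 115, 144, 148, 148, 148, 148, 148] [137, 136, 137, 139, 139, 144, 145, 148, 142, 94, 36, 19, 19, 21, 22, 18]
w4 160 [23, 29, 22, 16, 16, 16, 17, 21, 29, 79, 127, 147, 150, 149, 149, 151] [136, 137, 134, 135, 144, 147, 147, 145, 127, 76, 32, 24, 24, 24, 23, 25]
```

```bash
python3 -c "
from plant import job_done
print(job_done())"
```

```text
the job is handed in; nothing more can be done
None
```

I drew the tray out and held it against its stop at about 10–11 N, then unhooked and laid the hook back in its rest about 2 mm sideways of where it began (within the notch play); both jars stood at the last look and the job is handed in.

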